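# Lock the code reader's window ring with the pin spanner

## Task

The ring that holds the window of the code reader on the dispensing counter has come loose. Take the two-pin spanner from its rack, fit its pins into the ring's two holes, gently turn the ring clockwise (seen from above) until it stops, then stand the spanner back in its rack as you found it. Do not force anything, do not turn the ring with the fingers, and leave the medicine packs and the bottle alone.

Things in the scene. Friction and masses are not known exactly. Their poses are not given: they have to be found in the camera images.
- reader: fixed grey code reader, window up, on a dark foot plate 150 x 120 x 8 mm. Housing 110 (x) x 84 (y) mm, top 45 mm above the counter; on it a round rim, outside diameter 70, inside 55 mm, its top 56 mm above the counter; the ring lies recessed inside the rim. Origin: centre of the underside, on the ring's axis; z up
- bezel_center (a point): point on the ring's axis, level with the ring's top face: 52 mm above the counter, 4 mm below the rim's top. It belongs to the housing and has its axes; it does not turn with the ring. The ring: flat aluminium, diameter 53 outside, 23 inside, two round holes 8.5 mm in diameter, 6 mm deep to a hard floor, opposite each other, centres 18.5 mm from the axis
- bezel (a joint): rad, how far the ring stands anticlockwise of its firm locked stop: 0 = locked; starts at 0.5 to 0.9; clockwise lowers it; turns at 0.22 N m, stays where left; over 0.8 N m at the stop is forcing. The line through the holes stands at reader yaw + this value + an unknown fixed offset of -0.4 to 0.4 rad from world x: see or feel for it. Pins pressed on its face below 10 N do not turn it
- spanner: loose steel two-pin spanner, upright, about 0.16 kg. Origin: midway between the pin tips; z up, x along the line of the pins (a half turn gives the same tool). Pins round-ended, 5 mm in diameter, 14 mm long, at x = -18.5 and 18.5 mm; crossbar 50 (x) x 16 (y) mm, z 14 to 24; then a round stem 14 mm thick. Fully engaged, the origin is on the ring's axis 6 mm below bezel_center
- spanner_grip (a point): point on the spanner's axis, 72 mm above its pin tips, axes as the spanner's: centre of its black flat handle, 44 (x) x 14 (y) x 34 mm (z 56 to 90 mm above the pin tips), to be gripped from above across the 14 mm
- rack: fixed black rack, base 92 (x) x 60 (y) x 6 mm. Origin: centre of the underside; z up. The spanner stands in it, x along the rack's x (either way round), crossbar on a ledge 18 mm long in x and 22 mm above the counter, pins hanging free beside it (pin tips 8 mm above the counter). Cheeks round the crossbar, tops 30 mm above the counter, leave 3 mm of play each side
- carton: bystander, loose: white medicine carton with a blue band, 55 x 95 x 40 mm, origin under its centre
- bottle: bystander, loose: white bottle 44 mm in diameter, 85 mm high, origin under its centre
- packet: bystander, loose: small white medicine packet with a green band, 75 x 45 x 30 mm, origin under its centre
Not all that is in view belongs to the job. Leave any turquoise look-alike of the rack alone. There is more than one size of the spanner; the job needs the middle-sized.

How it is judged (in metres and radians):
On the way, in this order (a step that is already met when the one before it is completed fails the run):
1. the spanner's pins are in the ring's holes (z of spanner in the frame of bezel_center below -0.002 m and horizontal distance between spanner and bezel_center below 0.004 m and angle between spanner's own z axis and vertical below 0.15 rad), for 0.2 s.
2. the ring is turned to its stop with the pins still in the holes (value of joint bezel below 0.04 rad and z of spanner in the frame of bezel_center below -0.002 m and horizontal distance between spanner and bezel_center below 0.005 m), for 0.2 s.
At the end, for the whole second after the job is handed in: The ring is at its locked stop (within 0.05 rad) and the spanner stands upright in its rack (origin within 7 mm of the rack's axis, less than 11 mm above the counter, tilted under 0.12 rad), at rest and released (value of joint bezel below 0.05 rad and horizontal distance between spanner and rack below 0.007 m and z of spanner in the frame of rack below 0.011 m and angle between spanner's own z axis and vertical below 0.12 rad and linear speed of spanner below 0.02 m/s); the robot touches nothing.
It fails at once if the spanner is forced against the reader or its ring (over 60 N, summed over the pins) (contact force between spanner and reader above 60 N).
It fails at once if the fingers touch the reader or its ring (over 3 N) (contact force between the fingers and reader above 3 N).
It fails at once if the carton is moved over 20 mm (distance of carton from where it was at the start of the episode above 0.02 m).
It fails at once if the bottle is moved over 20 mm (distance of bottle from where it was at the start of the episode above 0.02 m).
It fails at once if the packet is moved over 20 mm (distance of packet from where it was at the start of the episode above 0.02 m).
It also fails if it takes over 72 s, if anything falls off the work surface, if the arm or the gripper's body presses on something with over 40 N, if the wrist force passes 120 N, or if a joint passes its speed limit or range.

## Robot

A 6-joint arm with a two-finger parallel gripper is mounted at the origin on the work surface. World frame = base frame: x ahead of the robot, y to its left, z up, the work surface at z = 0. Lengths are in m, angles in degrees, forces in N, time in s.
With the tool pointing down it reaches from about 0.4 to 0.825 m from the base axis. Payload 7 kg.
Tool frame: the origin (TCP) lies at the very end of the fingers, on their centre line; the grasp point (between the pads) lies 19 mm behind it (ctrl.grip_point_offset is the distance from the TCP to the grasp point, in m); x points along the fingers, z is the direction in which the jaws open and shut, and the axes are right-handed (so a half turn about x gives the same grasp; the last joint's range is limited). The gripper opens to 88 mm and grips with 3 to 60 N. Pads are 19 mm wide; open, the fingers measure 130 mm over their backs; the gripper's body (78 mm by 193 mm) begins 47 mm behind the grasp point.
Start: joints at [90.476, 20.546, 0.682, 0, -70.136, -16.507], TCP at [0.186, 0.649, 0.189] pointing down, gripper open.
Joint ranges: [-176.03, 176.03], [-82.01, 121.73], [-58.28, 71.71], [-173.87, 95.51], [-174.79, -0.11], [-173.66, 173.66]. Speed limits (degrees/s): [136.94, 136.94, 172.46, 180, 180, 180].

## Interface

Orientations are given as [roll, pitch, yaw] about the fixed x, y, z axes, in that order (R = Rz(yaw) Ry(pitch) Rx(roll)).
In Python, from plant import get_obs, snapshot, calibration, close_job, ctrl gives the robot as it stands.
- The arm moves only by the tool move_arm, never from a script. Its argument "commands" is a list that holds one entry, the list of rows, each a list of 4 numbers: the shift along the tool's x, y, z in cm, then the turn about the tool's x in rad. In form: [[[dx, dy, dz, spin], ...]]. A call has 1 to 8 rows; each row shifts and turns the commanded pose from where the row before left it, along the tool's axes as they then stand; what a row does not reach is not made up. A row lasts 1/10 s, in which the tool goes at most 50 mm and 8.59 degrees, less where a joint would pass 70% of its speed; a pose out of reach is approached as far as the arm can. A call with a gripper value outside its range is refused whole. "jaw" is the finger opening in cm, from 0 to 8.76, set as the call begins (left out, the last holds). The fingers move at their own pace and stop on an object; the grip force is fixed at half the most. Time passes only in rows, so rows that do not move let the fingers close. It gives the time, the measured TCP pose, the force and the opening at its end, in the units of the state.
- get_obs(): the state, without advancing time (a new reading comes with each control period).
- snapshot(name): name is "scene" or "top" or "wrist"; returns (picture, depth): 420x560x3 uint8, red, green, blue; 420x560 float32, m along the optical axis (not along the pixel's ray), 0 where there is no reading.
- calibration(name): a dict with "mtx" (3x3 intrinsics, pixels), "T" (4x4, takes a point from camera to world coordinates); the wrist camera has in their place "tool_from_camera" (4x4, takes a point from camera to tool coordinates, whose origin is the TCP and whose axes are the tool frame's). Camera axes: x right, y up, looking along -z (the intrinsics and any distortion apply to the point x, -y, -z); pixel columns grow to the right and rows downward; lengths in m; the calibration is good to about 2 mm. A picture is of the moment at which its call begins: read the wrist's pose just before it. calibration takes no time and is no camera call.
- close_job(): hands the job in, once; it reports no verdict.
The state is a dict: "clock": time; "joint_pos": joint angles; "qvel": joint speeds; "tau": joint torques, N m; "tool_pos": TCP position; "orientation": TCP orientation; "force": force on the tool from outside, world axes, zero at the start; "moment": the same for the moment, N m; "opening": finger opening in m.
Only numpy, scipy, OpenCV 4.12 (cv2) and the standard library are available. Lean on these libraries where they do the work, as an engineer would, in place of code of your own. Each camera call takes 0.05 s, during which the arm holds its last target. There are 200 camera calls.

## Working session

There is one attempt and no reset: what is moved stays moved. The work goes in short steps, Python scripts to look and compute and a tool call to move; the robot and the scene stay as the last step left them, time stands still between calls to the robot, and variables do not carry over. Pictures are saved under pics/ and viewed, about 8 in all and at most 12, crops included, and the job is handed in when it is done.

Besides the shell and the picture viewer there is one more tool, called after ">>>" as a command line: name --argument value ..., lists and objects as JSON in quotes. move_arm: Moves the arm, as the interface text tells. Its arguments: {"type":"object","properties":{"commands":{"type":"array"},"jaw":{"type":"number"}},"required":["commands"]}

```bash
ls; mkdir -p pics
python3 - <<'E'
from plant import *
import cv2,numpy as np
print(get_obs())
for n in("scene","top","wrist"):
    p,d=snapshot(n); c=calibration(n); print(n,{k:np.round(v,4).tolist() if hasattr(v,'__len__') else v for k,v in c.items()})
    cv2.imwrite(f"pics/{n}0.png",p[:,:,::-1]); np.savez(f"{n}0.npz",p=p,d=d)
E
```

```text
pics
{'clock': 0.0, 'joint_pos': array([ 9.04754076e+01,  2.05905789e+01,  6.33772363e-01, -2.07091590e-02,
       -7.01375956e+01, -1.65071827e+01]), 'qvel': array([-0.0037685 ,  0.00259216, -0.02725657, -0.0314279 ,  0.01364775,
        0.08313338]), 'tau': array([-6.83139187e-04, -5.82720852e+01,  2.93073517e+01,  6.99724406e+00,
        7.07796498e-03, -1.50551791e-04]), 'tool_pos': array([0.18628684, 0.64819593, 0.18813056]), 'orientation': array([   4.85630717,   89.90361073, -101.18252026]), 'force': array([ 0.09417746, -0.09204084,  0.43808219]), 'moment': array([ 0.02515739, -0.00949454, -0.05893398]), 'opening': 0.08752404020719737}
scene {'mtx': [[456.2666, 0.0, 278.6673], [0.0, 456.2666, 214.0446], [0.0, 0.0, 1.0]], 'T': [[0.8218, -0.3204, 0.4712, 1.0598], [0.5698, 0.4709, -0.6735, -0.727], [-0.0061, 0.822, 0.5695, 0.6451], [0.0, 0.0, 0.0, 1.0]]}
top {'mtx': [[521.1286, 0.0, 279.6261], [0.0, 521.1286, 210.2569], [0.0, 0.0, 1.0]], 'T': [[-0.0224, 0.9968, -0.0772, 0.4869], [-0.9997, -0.0223, 0.0025, -0.0705], [0.0008, 0.0773, 0.997, 1.1402], [0.0, 0.0, 0.0, 1.0]]}
wrist {'mtx': [[308.1194, 0.0, 281.2092], [0.0, 308.1194, 210.5925], [0.0, 0.0, 1.0]], 'tool_from_camera': [[0.0008, 0.2468, -0.9691, -0.1969], [0.0003, 0.9691, 0.2468, 0.0659], [1.0, -0.0005, 0.0007, 0.0005], [0.0, 0.0, 0.0, 1.0]]}
```

View pics/top0.png

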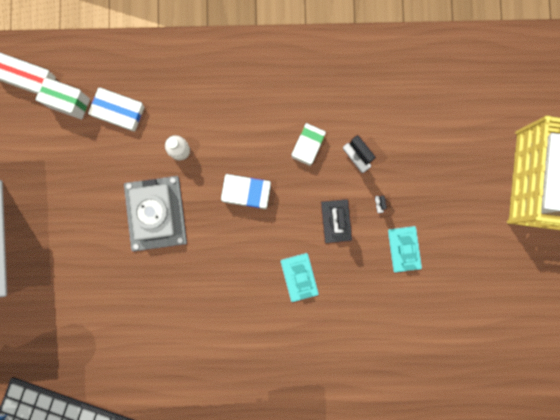

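View pics/scene0.png

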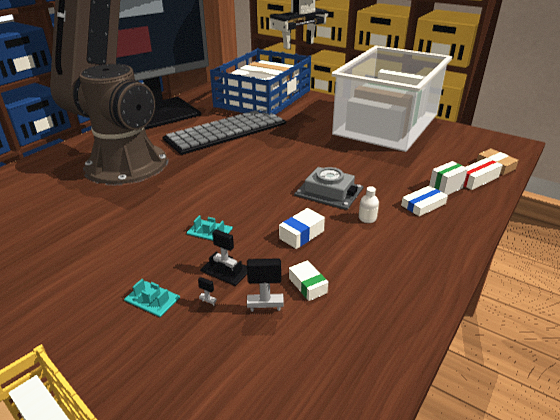

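The top view shows the reader at (152,212), the rack holding the middle spanner at (337,221), the larger spanner at (360,152) and the smaller one at (381,204). The scene view agrees. Next I'll work out coarse positions.

```bash
cat > h.py <<'E'
import numpy as np,cv2
from plant import *
from scipy.spatial.transform import Rotation as R
def tool_T(o=None):
    o=o or get_obs(); T=np.eye(4); T[:3,:3]=R.from_euler('xyz',o['orientation'],degrees=True).as_matrix(); T[:3,3]=o['tool_pos']; return T
def rays(uv,c,T):
    uv=np.atleast_2d(uv).astype(float); K=c['mtx']
    d=np.c_[(uv[:,0]-K[0,2])/K[0,0],-(uv[:,1]-K[1,2])/K[1,1],-np.ones(len(uv))]
    return T[:3,3],d@T[:3,:3].T
def onplane(uv,c,T,z):
    o,d=rays(uv,c,T); return o+d*((z-o[2])/d[:,2])[:,None]
def project(P,c,T):
    p=(np.atleast_2d(P)-T[:3,3])@T[:3,:3]; K=c['mtx']
    return np.c_[K[0,2]+K[0,0]*p[:,0]/-p[:,2],K[1,2]-K[1,1]*p[:,1]/-p[:,2]]
def wrist(name):
    T=tool_T(); p,d=snapshot("wrist"); c=calibration("wrist"); Tc=T@c['tool_from_camera']
    cv2.imwrite(f"pics/{name}.png",p[:,:,::-1]); np.savez(name+".npz",p=p,d=d,Tc=Tc,T=T); return p,d,c,Tc
def rect(mask,c,T,z):
    cs,_=cv2.findContours(mask.astype(np.uint8),0,2); k=max(cs,key=cv2.contourArea)
    w=onplane(k[:,0],c,T,z)[:,:2].astype(np.float32)*1000
    return cv2.minAreaRect(w)
E
python3 - <<'E'
from h import *
z=np.load("top0.npz");p=z['p'].astype(int);c=calibration("top");T=np.array(c['T'])
def crop(u0,u1,v0,v1,f):
    m=np.zeros(p.shape[:2],bool);m[v0:v1,u0:u1]=f[v0:v1,u0:u1];return m
mx=p.max(2);mn=p.min(2)
print("rack",rect(crop(315,358,192,250,mx<60),c,T,.006))
g=(mx-mn<25)
print("reader",rect(crop(115,192,168,258,g&(mx>20)),c,T,.008))
print(onplane([[152,212]],c,T,.056),onplane([[337,221]],c,T,.08))
cv2.imwrite("pics/c.png",cv2.resize(np.hstack([p[165:260,110:200],p[165:260,305:395]]).astype(np.uint8)[:,:,::-1],None,fx=4.4,fy=4.4))
for n,uv,h in(("bottle",(178,148),.085),("carton",(246,191),.04),("packet",(309,145),.03),("big",(360,152),.1)):print(n,onplane([uv],c,T,h))
E
```

```text
rack ((549.5826416015625, -200.02664184570312), (2.1830625534057617, 0.0), 178.21800231933594)
reader ((574.8208618164062, 198.52711486816406), (149.65579223632812, 120.41554260253906), 6.628893852233887)
[[0.57325812 0.19301455 0.056     ]] [[ 0.54452151 -0.18950563  0.08      ]]
bottle [[0.70130816 0.13223867 0.085     ]]
carton [[ 0.61478655 -0.00277011  0.04      ]]
packet [[ 0.71273584 -0.13979475  0.03      ]]
big [[ 0.68188867 -0.23802527  0.1       ]]
```

View pics/c.png

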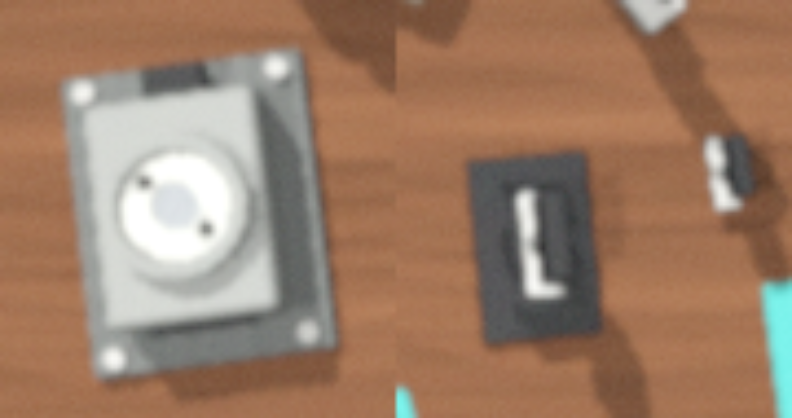

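The crop shows the ring holes at (145,183) and (205,230), so their line is about 52° from world x. The rack base is at about (470–600, 155–345), with the spanner inside it.

```bash
cat >> h.py <<'E'
def state():
    o=get_obs();T=tool_T(o);print("t%.2f tcp"%o['clock'],np.round(T[:3,3],4),"yawz %.2f"%np.degrees(np.arctan2(T[1,2],T[0,2])),"F",np.round(o['force'],1),"M",np.round(o['moment'],2),"open %.4f"%o['opening'],"tilt",np.round(T[:2,0],4),"j",np.round(o['joint_pos'],0));return T
def plan(xyz,yaw,n,T=None):
    """n equal rows to reach TCP xyz with tool-z at yaw (deg); spin about tool x (down)"""
    T=state() if T is None else T
    y0=np.arctan2(T[1,2],T[0,2]); dy=(np.radians(yaw)-y0+np.pi)%(2*np.pi)-np.pi
    d=(np.array(xyz)-T[:3,3])/n; Rm=T[:3,:3]; out=[]
    for i in range(n):
        a=-dy/n
        out.append([*np.round(Rm.T@d*100,2),round(a,4)]); Rm=Rm@R.from_euler('x',a).as_matrix()
    print(str(out).replace('np.float64(','').replace(')',''))
E
python3 - <<'E'
from h import *
z=np.load("top0.npz");p=z['p'].astype(int);c=calibration("top");T=np.array(c['T'])
mx=p.max(2);mn=p.min(2);f=(mx<110)&(mx-mn<25);m=np.zeros_like(f);m[192:250,315:358]=f[192:250,315:358]
print("rack",rect(m,c,T,.006))
plan([.56,.195,.26],95,14)
E
```

```text
rack ((549.1096801757812, -196.00059509277344), (89.01203155517578, 57.66596603393555), 4.141667366027832)
t0.15 tcp [0.1863 0.6484 0.1883] yawz -106.04 F [ 0.4  0.  -0.4] M [ 0.04 -0.03  0.02] open 0.0872 tilt [-0.0003 -0.0012] j [ 90.  21.   1.  -0. -70. -17.]
[[-0.51, 3.46, 2.38, 0.1982], [-0.51, 3.86, 1.65, 0.1982], [-0.51, 4.11, 0.86, 0.1982], [-0.51, 4.2, 0.03, 0.1982], [-0.51, 4.12, -0.8, 0.1982], [-0.51, 3.88, -1.59, 0.1982], [-0.51, 3.49, -2.33, 0.1982], [-0.51, 2.97, -2.97, 0.1982], [-0.51, 2.32, -3.49, 0.1982], [-0.51, 1.59, -3.88, 0.1982], [-0.51, 0.8, -4.12, 0.1982], [-0.51, -0.03, -4.2, 0.1982], [-0.51, -0.86, -4.11, 0.1982], [-0.51, -1.65, -3.86, 0.1982]]
```

Run:
```python
from h import *
plan([.56,.195,.26],95,20)
```

```text
t0.15 tcp [0.1863 0.6484 0.1883] yawz -106.04 F [ 0.4  0.  -0.4] M [ 0.04 -0.03  0.02] open 0.0872 tilt [-0.0003 -0.0012] j [ 90.  21.   1.  -0. -70. -17.]
[[-0.36, 2.42, 1.66, 0.1387], [-0.36, 2.63, 1.31, 0.1387], [-0.36, 2.78, 0.94, 0.1387], [-0.36, 2.89, 0.54, 0.1387], [-0.36, 2.93, 0.14, 0.1387], [-0.36, 2.93, -0.27, 0.1387], [-0.36, 2.86, -0.67, 0.1387], [-0.36, 2.74, -1.06, 0.1387], [-0.36, 2.57, -1.43, 0.1387], [-0.36, 2.34, -1.77, 0.1387], [-0.36, 2.08, -2.08, 0.1387], [-0.36, 1.77, -2.35, 0.1387], [-0.36, 1.43, -2.57, 0.1387], [-0.36, 1.06, -2.74, 0.1387], [-0.36, 0.67, -2.86, 0.1387], [-0.36, 0.27, -2.93, 0.1387], [-0.36, -0.14, -2.93, 0.1387], [-0.36, -0.54, -2.89, 0.1387], [-0.36, -0.94, -2.78, 0.1387], [-0.36, -1.31, -2.63, 0.1387]]
```

>>> move_arm --commands '[[[-0.36, 2.42, 1.66, 0.139], [-0.36, 2.63, 1.31, 0.139], [-0.36, 2.78, 0.94, 0.139], [-0.36, 2.89, 0.54, 0.139], [-0.36, 2.93, 0.14, 0.139], [-0.36, 2.93, -0.27, 0.139], [-0.36, 2.86, -0.67, 0.139], [-0.36, 2.74, -1.06, 0.139]]]'

```text
clock: 0.95
tool_pos: [0.3362, 0.4661, 0.2178]
orientation: [42.4, 90.0, -127.6]
force: [-0.4, -0.2, 0.8]
opening: 0.0875
```

>>> move_arm --commands '[[[-0.36, 2.57, -1.43, 0.139], [-0.36, 2.34, -1.77, 0.139], [-0.36, 2.08, -2.08, 0.139], [-0.36, 1.77, -2.35, 0.139], [-0.36, 1.43, -2.57, 0.139], [-0.36, 1.06, -2.74, 0.139], [-0.36, 0.67, -2.86, 0.139], [-0.36, 0.27, -2.93, 0.139]]]'

```text
clock: 1.75
tool_pos: [0.4852, 0.2842, 0.2467]
orientation: [76.2, 90.0, -157.6]
force: [0.8, -0.5, 0.0]
opening: 0.0874
```

>>> move_arm --commands '[[[-0.36, -0.14, -2.93, 0.139], [-0.36, -0.54, -2.89, 0.139], [-0.36, -0.94, -2.78, 0.139], [-0.36, -1.31, -2.63, 0.139], [0, 0, 0, 0], [0, 0, 0, 0]]]'

```text
clock: 2.35
tool_pos: [0.559, 0.1937, 0.2606]
orientation: [102.0, 90.0, -163.4]
force: [-0.3, 0.2, -0.4]
opening: 0.0874
```

Run:
```python
from h import *
state();wrist("w1")
```

```text
t2.35 tcp [0.559  0.1937 0.2606] yawz 94.66 F [-0.3  0.2 -0.4] M [ 0.12 -0.09 -0.01] open 0.0874 tilt [-0.0007 -0.0002] j [  38.   11.   -4.   -0.  -76. -123.]
```

View pics/w1.png

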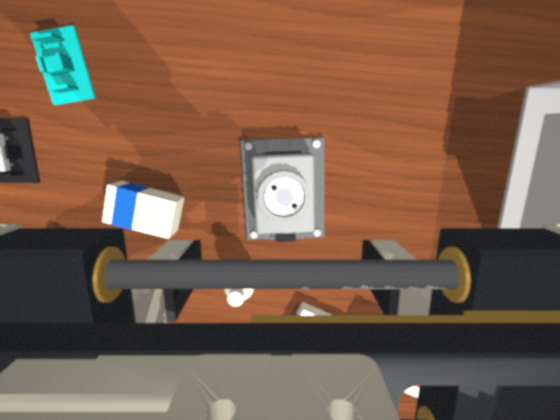

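The wrist view shows the reader at (283,190), with the ring holes at about (275,187) and (293,206). I'll measure these now and then go over the rack.

Run:
```python
from h import *
z=np.load("w1.npz");p=z['p'];c=calibration("wrist");Tc=z['Tc']
g=cv2.cvtColor(p,cv2.COLOR_RGB2GRAY)
b=cv2.blur(cv2.resize(g[160:225,250:318],None,fx=4,fy=4,interpolation=2),(3,3))
print(g[183:210,270:298:1])
f=(g>150);m=np.zeros_like(f);m[165:220,255:310]=1
hsv=cv2.cvtColor(p,cv2.COLOR_RGB2HSV)
mm=np.zeros(g.shape,bool);mm[130:245,235:330]=True
print("reader",rect(mm&(hsv[...,1]<60),c,Tc,.008))
print(onplane([[275,187],[293,206],[283,195]],c,Tc,.052))
plan([.57,-.194,.2],94.1,12)
```

```text
[[250 251 250 251 253 254 254 254 254 254 254 254 254 254 254 255 255 254
  255 255 254 254 254 254 254 254 253 252]
 [251 248 238 228 232 244 251 254 254 254 254 254 254 254 254 255 254 255
  255 255 254 254 254 254 254 254 254 254]
 [249 231 190 160 159 193 234 252 254 254 254 254 254 254 254 254 255 255
  255 255 254 254 254 254 254 254 255 254]
 [243 197 127  91  89 124 193 241 252 253 254 254 254 254 254 254 254 255
  255 255 255 254 254 254 254 255 255 255]
 [244 188 106  60  63  94 163 232 250 252 253 253 254 254 254 254 254 254
  254 254 254 254 254 254 254 255 255 255]
 [249 210 126  76  72 106 176 236 251 251 250 249 250 252 253 253 253 252
  253 254 254 254 254 254 254 254 254 254]
 [252 236 178 129 119 149 205 243 250 250 245 242 243 245 247 247 247 247
  251 253 254 254 255 254 254 254 254 255]
 [254 251 235 213 204 215 234 245 248 245 241 239 239 240 240 240 239 242
  245 250 253 254 254 255 254 254 254 255]
 [254 254 252 249 246 247 247 247 244 241 239 239 239 238 238 237 239 239
  240 245 251 254 254 255 254 255 255 255]
 [254 254 254 253 252 251 250 245 241 239 238 2
[... 2086 characters left out ...]
, 197.6948699951172), (153.36788940429688, 118.68482971191406), 6.593899250030518)
[[0.56413123 0.18571203 0.052     ]
 [0.58808885 0.21197963 0.052     ]
 [0.57408208 0.19723549 0.052     ]]
t2.40 tcp [0.5587 0.1942 0.2607] yawz 94.73 F [ 0.2 -0.3 -1. ] M [ 0.07 -0.09 -0.01] open 0.0872 tilt [-0.0006 -0.0001] j [  38.   11.   -4.   -0.  -76. -123.]
[[0.51, 0.17, -3.23, 0.0009], [0.51, 0.17, -3.23, 0.0009], [0.51, 0.17, -3.23, 0.0009], [0.51, 0.16, -3.23, 0.0009], [0.51, 0.16, -3.23, 0.0009], [0.51, 0.16, -3.23, 0.0009], [0.51, 0.15, -3.23, 0.0009], [0.51, 0.15, -3.23, 0.0009], [0.51, 0.15, -3.23, 0.0009], [0.51, 0.15, -3.23, 0.0009], [0.51, 0.14, -3.23, 0.0009], [0.51, 0.14, -3.23, 0.0009]]
```

>>> move_arm --commands '[[[0.5, 0.17, -3.23, 0], [0.5, 0.17, -3.23, 0], [0.5, 0.17, -3.23, 0], [0.5, 0.16, -3.23, 0], [0.5, 0.16, -3.23, 0], [0.5, 0.16, -3.23, 0.001], [0.5, 0.15, -3.23, 0.002], [0.5, 0.15, -3.23, 0.002]]]' --jaw 5

```text
clock: 3.2
tool_pos: [0.5667, -0.0644, 0.2209]
orientation: [-31.8, 90.0, 62.7]
force: [0.3, -0.0, 0.2]
opening: 0.0501
```

>>> move_arm --commands '[[[0.5, 0.15, -3.23, 0.002], [0.5, 0.15, -3.23, 0.001], [0.5, 0.14, -3.23, 0], [0.5, 0.14, -3.23, 0], [0, 0, 0, 0], [0, 0, 0, 0]]]'

```text
clock: 3.8
tool_pos: [0.5707, -0.1933, 0.2006]
orientation: [72.2, 90.0, 166.5]
force: [-0.0, 0.4, -0.5]
opening: 0.0497
```

Run:
```python
from h import *
state();wrist("w2")
```

```text
t3.80 tcp [ 0.5707 -0.1933  0.2006] yawz 94.25 F [-0.   0.4 -0.5] M [ 0.06 -0.19  0.02] open 0.0497 tilt [-0.0008  0.0002] j [ -0.  13.  -8.  -0. -69. -86.]
```

View pics/w2.png

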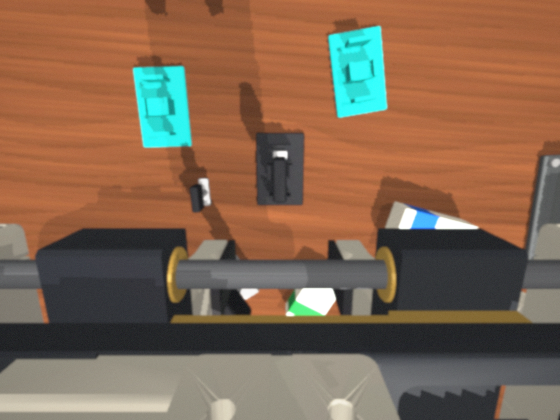

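The wrist view shows the rack at (257–303, 132–205), with the spanner handle at about (279,180). I'll use depth to find the top of the handle.

```bash
cat >> h.py <<'E'
def cloud(d,c,Tc):
    v,u=np.indices(d.shape); o,r=rays(np.c_[u.ravel(),v.ravel()],c,Tc)
    return (o+r*d.ravel()[:,None]).reshape(*d.shape,3)
E
python3 - <<'E'
from h import *
z=np.load("w2.npz");p=z['p'];c=calibration("wrist");Tc=z['Tc'];W=cloud(z['d'],c,Tc)
w=W[125:210,250:310]
k=(w[...,2]>.09)&(w[...,2]<.105);P=w[k]
print("handle top",len(P),np.median(P[:,2]),cv2.minAreaRect((P[:,:2]*1000).astype(np.float32)))
mx=p.max(2).astype(int);mn=p.min(2);m=np.zeros(mx.shape,bool);m[125:210,250:310]=True
print("rack",rect(m&(mx-mn<22),c,Tc,.006))
zt=np.load("top0.npz");ct=calibration("top");W=cloud(zt['d'],ct,np.array(ct['T']))[192:250,315:358]
k=(W[...,2]>.09)&(W[...,2]<.105);P=W[k];print("top",len(P),cv2.minAreaRect((P[:,:2]*1000).astype(np.float32)))
E
```

```text
handle top 615 0.09891384472107057 ((550.5830688476562, -196.56411743164062), (43.904876708984375, 12.96672534942627), 3.9716696739196777)
rack ((550.4811401367188, -197.33465576171875), (89.79359436035156, 57.974037170410156), 4.269600868225098)
top 157 ((548.6964111328125, -195.3633270263672), (43.10186767578125, 14.300630569458008), 4.013769626617432)
```

Run:
```python
from h import *
plan([.550,-.1965,.061],94.1,8)
```

```text
t3.85 tcp [ 0.5709 -0.1928  0.201 ] yawz 94.29 F [-0.3 -1.  -0.1] M [ 0.06 -0.17  0.05] open 0.0498 tilt [-0.0002  0.0002] j [ -0.  13.  -8.  -0. -69. -86.]
[[1.75, 0.26, -0.03, 0.0004], [1.75, 0.26, -0.03, 0.0004], [1.75, 0.26, -0.03, 0.0004], [1.75, 0.26, -0.03, 0.0004], [1.75, 0.26, -0.03, 0.0004], [1.75, 0.26, -0.03, 0.0004], [1.75, 0.26, -0.03, 0.0004], [1.75, 0.26, -0.03, 0.0004]]
```

>>> move_arm --commands '[[[1.5, 0.5, -0.06, 0.001], [1.5, 0.5, -0.06, 0.001], [1.5, 0.5, -0.06, 0.001], [1.5, 0.4, -0.06, 0], [2, 0.18, 0, 0], [2, 0, 0, 0], [2, 0, 0, 0], [2, 0, 0, 0]]]'

```text
clock: 4.65
tool_pos: [0.5509, -0.1959, 0.0609]
orientation: [-92.1, 89.9, 2.1]
force: [0.1, -0.3, 0.4]
opening: 0.0502
```

>>> move_arm --commands '[[[0, 0, 0, 0], [0, 0, 0, 0], [0, 0, 0, 0]]]'

```text
clock: 4.95
tool_pos: [0.5515, -0.197, 0.0625]
orientation: [-103.3, 89.9, -9.1]
force: [0.1, 0.1, 0.2]
opening: 0.0499
```

Run:
```python
from h import *
state()
```

```text
t4.95 tcp [ 0.5515 -0.197   0.0625] yawz 94.13 F [0.1 0.1 0.2] M [ 0.04 -0.17 -0.02] open 0.0499 tilt [ 0.002  -0.0003] j [ -1.  19. -20.   0. -51. -85.]
```

>>> move_arm --commands '[[[0.1, 0.1, 0, 0], [0, 0, 0, 0], [0, 0, 0, 0], [0, 0, 0, 0], [0, 0, 0, 0], [0, 0, 0, 0], [0, 0, 0, 0], [0, 0, 0, 0]]]' --jaw 0.8

```text
clock: 5.75
tool_pos: [0.55, -0.1978, 0.0607]
orientation: [-115.6, 89.9, -21.5]
force: [0.3, 0.2, 6.3]
opening: 0.008
```

Run:
```python
from h import *
state()
```

```text
t5.75 tcp [ 0.55   -0.1978  0.0607] yawz 94.07 F [0.3 0.2 6.3] M [-0.03  0.09 -0.01] open 0.0080 tilt [ 0.0011 -0.0004] j [ -1.  19. -21.   0. -51. -85.]
```

Opening reads 8 mm on a 14 mm handle, which is suspicious, so I'll look before moving.

Run:
```python
from h import *
p,_,_,_=wrist("w3"); s,_=snapshot("scene")
a=cv2.resize(p[60:330,160:400],(480,540)); b=cv2.resize(s[180:330,160:300],(504,540),interpolation=2)
cv2.imwrite("pics/c3.png",cv2.resize(np.hstack([a,b])[:,:,::-1],(790,434)))
```

```text
(no output)
```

View pics/c3.png

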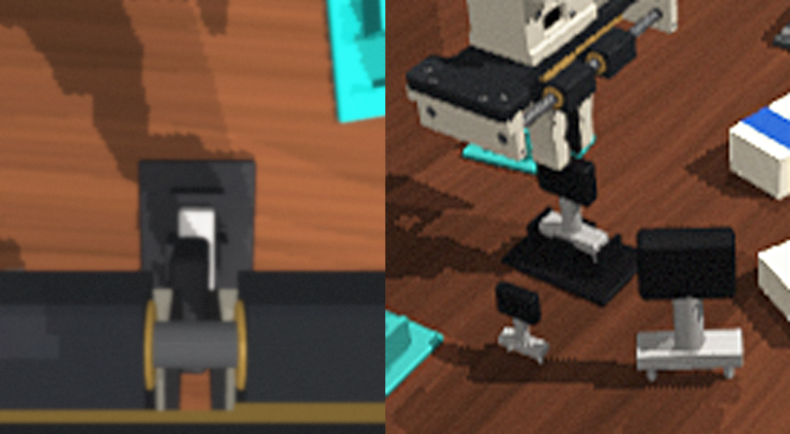

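The wrist crop shows the handle at (190,270) with the fingers around it. The scene crop shows the fingers on the handle. I'll command a full close to check whether the opening stays above zero.

>>> move_arm --commands '[[[0, 0, 0, 0], [0, 0, 0, 0], [0, 0, 0, 0], [0, 0, 0, 0], [0, 0, 0, 0], [0, 0, 0, 0]]]' --jaw 0

```text
clock: 6.45
tool_pos: [0.5505, -0.1978, 0.0613]
orientation: [-109.5, 89.9, -15.4]
force: [-0.8, 0.8, 9.2]
opening: 0.0003
```

Run:
```python
from h import *
state()
```

```text
t6.45 tcp [ 0.5505 -0.1978  0.0613] yawz 94.09 F [-0.8  0.8  9.2] M [ 0.34  0.2  -0.03] open 0.0003 tilt [ 0.0022 -0.0006] j [ -1.  19. -21.   0. -51. -85.]
```

Run:
```python
from h import *
p,d,c,Tc=wrist("w4"); s,ds=snapshot("scene");np.savez("s4.npz",p=s,d=ds)
cs=calibration("scene");Ts=np.array(cs['T']);T=tool_T()
print("TCP & grasp px scene",project([T[:3,3],T[:3,3]-.019*T[:3,0],T[:3,3]-.047*T[:3,0]],cs,Ts))
print("same px wrist",project([T[:3,3],T[:3,3]-.019*T[:3,0]],c,Tc))
a=p[100:300,200:360]; b=s[180:300,180:270]
a=cv2.resize(a,(400,500));b=cv2.resize(b,(375,500),interpolation=2)
cv2.imwrite("pics/c4.png",np.hstack([a,b])[:,:,::-1])
W=cloud(ds,cs,Ts)[180:300,180:270]
k=(W[...,2]>.06)&(W[...,2]<.11)&(abs(W[...,0]-.55)<.05)&(abs(W[...,1]+.2)<.05);P=W[k]
print(len(P),np.percentile(P,[0,10,50,90,100],axis=0).round(4))
```

```text
TCP & grasp px scene [[222.92196333 247.19180939]
 [222.19552407 239.81102719]
 [221.09330192 228.61220836]]
same px wrist [[281.57632995 233.78255099]
 [281.63404467 243.70589571]]
352 [[ 0.5309 -0.2166  0.0603]
 [ 0.5404 -0.2127  0.0691]
 [ 0.5604 -0.2089  0.0877]
 [ 0.5738 -0.1992  0.1053]
 [ 0.5761 -0.1832  0.11  ]]
```

View pics/c4.png

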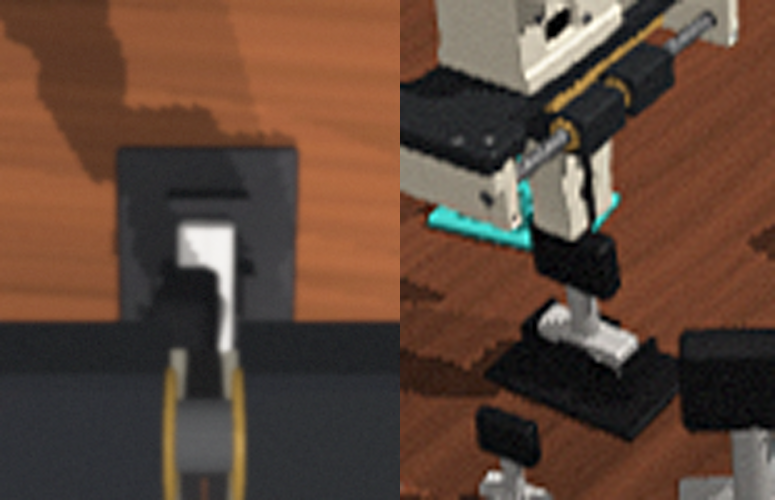

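Run:
```python
from h import *
c=calibration("wrist");tc=np.array(c['tool_from_camera'])
for n in("w2","w3","w4"):
    z=np.load(n+".npz");Q=cloud(z['d'],c,tc)
    k=(z['d']>0)&(abs(Q[...,1])<.03)&(abs(Q[...,2])<.08)&(Q[...,0]>-.075)&(Q[...,0]<.006)
    P=Q[k];C=z['p'][k];print(n,len(P))
    for a in np.arange(-.075,.006,.009):
        q=(P[:,0]>=a)&(P[:,0]<a+.009)
        if q.sum()>3: print(" x%.3f"%a,q.sum(),"z",np.percentile(P[q,2],[0,10,25,50,75,90,100]).round(4),"y",P[q,1].min().round(3),P[q,1].max().round(3),C[q].mean(0).round())
```

```text
w2 1591
 x-0.075 212 z [-0.0421 -0.0371 -0.0254  0.0247  0.0265  0.0369  0.0414] y -0.01 0.012 [99. 95. 88.]
 x-0.066 561 z [-0.042  -0.0372 -0.0322 -0.0251  0.0319  0.0371  0.0416] y -0.009 0.012 [133. 128. 116.]
 x-0.057 505 z [-0.0412 -0.0372 -0.0313  0.0248  0.0312  0.0371  0.0408] y 0.003 0.012 [119. 115. 105.]
 x-0.048 309 z [-0.0408 -0.0358 -0.0282  0.0248  0.0279  0.0354  0.0407] y 0.0 0.012 [102.  91.  81.]
 x-0.039 4 z [-0.0287 -0.0277 -0.0262 -0.0254 -0.0254 -0.0254 -0.0254] y 0.007 0.01 [94. 62. 46.]
w3 1796
 x-0.075 5 z [-0.0103 -0.0101 -0.0099 -0.0043  0.0096  0.0098  0.0099] y -0.002 0.012 [125. 116. 102.]
 x-0.066 219 z [-0.0114 -0.0103 -0.0086 -0.0043  0.0084  0.01    0.0111] y -0.009 0.012 [99. 95. 86.]
 x-0.057 268 z [-0.0131 -0.0107 -0.0082  0.004   0.0079  0.0104  0.0129] y 0.006 0.012 [94. 91. 83.]
 x-0.048 340 z [-0.0135 -0.0078 -0.0047 -0.0009  0.0023  0.0079  0.0133] y -0.02 0.02 [60. 59. 57.]
 x-0.039 755 z [-0.0093 -0.0074 -0.0042 -0.0015  0.0018  0.0035  0.0046] y -0.023 0.021 [41. 40. 42.]
 x-0.030 92 z [-0.0085 -0.0067 -0.0049 -0.0015  0.002   0.0041  0.
[... 346 characters left out ...]
0.057 164 z [-0.0065 -0.0049 -0.0038  0.0006  0.0037  0.0046  0.0062] y 0.006 0.012 [83. 80. 72.]
 x-0.048 159 z [-0.0094 -0.0057 -0.0036 -0.0019  0.0017  0.0042  0.0064] y 0.009 0.02 [60. 58. 56.]
 x-0.039 484 z [-0.0119 -0.009  -0.0063 -0.0031 -0.0004  0.0007  0.0019] y -0.022 0.021 [32. 32. 34.]
 x-0.030 120 z [-0.0106 -0.0086 -0.0061 -0.0021  0.0019  0.0025  0.0026] y 0.005 0.021 [28. 28. 30.]
 x-0.021 110 z [-0.0099 -0.0076 -0.0052 -0.0007  0.0031  0.0033  0.0034] y 0.002 0.022 [45. 46. 47.]
 x-0.012 48 z [-0.0091 -0.0073 -0.005  -0.0016  0.0023  0.0041  0.0043] y -0.001 0.021 [108. 106. 106.]
 x-0.003 10 z [0.0043 0.0043 0.0043 0.0044 0.0044 0.0051 0.0051] y -0.0 0.003 [146. 144. 142.]
```

The depth data shows the finger ends at tool x ≈ -0.04, not 0. So the real fingertips sit about 40 mm behind the reported TCP, and the fingers closed just above the handle. I'll check `ctrl` for the tool settings.

Run:
```python
from h import *
print(type(ctrl),[(a,getattr(ctrl,a)) for a in dir(ctrl) if not a.startswith('__')])
z=np.load("w1.npz");c=calibration("wrist");Q=cloud(z['d'],c,np.array(c['tool_from_camera']))
k=(z['d']>0)&(abs(Q[...,1])<.04)&(abs(Q[...,2])>.02)&(abs(Q[...,2])<.08)&(Q[...,0]>-.09)&(Q[...,0]<.03)
print(np.histogram(Q[k][:,0],bins=np.arange(-.09,.031,.005)))
v,u=np.where(k&(Q[...,0]>-.045));print(u.min(),u.max(),v.min(),v.max()) if len(u) else 0
```

```text
<class 'host.Robot'> [('PlanningError', <class 'plant.PlanningError'>), ('grip_point_offset', 0.0188)]
(array([567, 553, 190, 128, 221, 328, 368, 310, 289, 192,  37,   0,   0,
         0,   0,   0,   0,   0,   0,   0,   0,   0,   0,   0]), array([-9.00000000e-02, -8.50000000e-02, -8.00000000e-02, -7.50000000e-02,
       -7.00000000e-02, -6.50000000e-02, -6.00000000e-02, -5.50000000e-02,
       -5.00000000e-02, -4.50000000e-02, -4.00000000e-02, -3.50000000e-02,
       -3.00000000e-02, -2.50000000e-02, -2.00000000e-02, -1.50000000e-02,
       -1.00000000e-02, -5.00000000e-03,  8.32667268e-17,  5.00000000e-03,
        1.00000000e-02,  1.50000000e-02,  2.00000000e-02,  2.50000000e-02,
        3.00000000e-02]))
168 395 240 258
```

There are three pieces of evidence: the depth data, the fingers closing fully to zero, and about 9 N upward with the real tip at the handle-top height. They agree that the fingers end about 38 mm short of the reported TCP. I'll back off upward, open, and check the spanner again.

>>> move_arm --commands '[[[-1, 0, 0, 0], [-2, 0, 0, 0], [-2, 0, 0, 0], [-2, 0, 0, 0], [-2, 0, 0, 0], [0, -1, 0, 0], [0, -1, 0, 0], [0, 0, 0, 0]]]'

```text
clock: 7.35
tool_pos: [0.57, -0.1959, 0.1491]
orientation: [76.0, 89.9, 170.1]
force: [-0.3, -0.1, 0.3]
opening: 0.0005
```

>>> move_arm --commands '[[[0, 0, 0, 0], [0, 0, 0, 0], [0, 0, 0, 0]]]' --jaw 5

```text
clock: 7.65
tool_pos: [0.5688, -0.1961, 0.1496]
orientation: [83.5, 89.9, 177.5]
force: [-0.6, 0.3, 0.1]
opening: 0.0185
```

```bash
cat > sp.py <<'E'
from h import *
def spanner(name,box=.04):
    state();p,d,c,Tc=wrist(name);W=cloud(d,c,Tc)
    near=(abs(W[...,0]-.55)<box)&(abs(W[...,1]+.196)<box)&(d>0)
    for lo,hi in((.092,.11),(.025,.036)):
        k=near&(W[...,2]>lo)&(W[...,2]<hi)
        if lo<.09: k&=p.min(2)>110
        P=W[k]; 
        if len(P)>5: print(lo,len(P),"z",np.percentile(P[:,2],[5,50,95]).round(4),cv2.minAreaRect((P[:,:2]*1000).astype(np.float32)))
E
python3 - <<'E'
from sp import *
spanner("w5")
E
```

```text
t7.65 tcp [ 0.5688 -0.1961  0.1496] yawz 94.05 F [-0.6  0.3  0.1] M [ 0.05 -0.19  0.01] open 0.0185 tilt [-0.001  0.   ] j [ -0.  15. -12.  -0. -63. -86.]
0.092 882 z [0.0969 0.099  0.1004] ((549.9288330078125, -195.35415649414062), (43.22191619873047, 13.451576232910156), 4.043605327606201)
0.025 154 z [0.0319 0.0332 0.0343] ((549.7669677734375, -196.42405700683594), (48.36807632446289, 15.190157890319824), 3.75312876701355)
```

The spanner is undisturbed, upright at (0.550,-0.196) with yaw 4°. I'll descend 38 mm lower than before.

>>> move_arm --commands '[[[0, 0.6, 0, 0], [0, 0.6, 0, 0], [0, 0.6, 0, 0], [0, 0.1, 0, 0], [0, 0, 0, 0], [1.5, 0, 0, 0], [1.5, 0, 0, 0], [1.5, 0, 0, 0]]]'

```text
clock: 8.5
tool_pos: [0.5507, -0.1975, 0.1048]
orientation: [-96.1, 90.0, -2.0]
force: [-0.2, -0.6, 0.3]
opening: 0.0503
```

>>> move_arm --commands '[[[1.5, 0, 0, 0], [1.5, 0, 0, 0], [1.5, 0, 0, 0], [1.5, 0, 0, 0], [1, 0, 0, 0], [1, 0, 0, 0], [0, 0, 0, 0], [0, 0, 0, 0]]]'

```text
clock: 9.3
tool_pos: [0.5506, -0.1975, 0.0252]
orientation: [175.7, 90.0, -90.3]
force: [0.8, 0.7, -0.3]
opening: 0.0497
```

Run:
```python
from h import *
state()
```

```text
t9.30 tcp [ 0.5506 -0.1975  0.0252] yawz 94.07 F [ 0.8  0.7 -0.3] M [ 0.05 -0.19 -0.05] open 0.0497 tilt [-0.     -0.0002] j [ -1.  21. -22.   0. -46. -85.]
```

>>> move_arm --commands '[[[0.2, 0.05, 0.08, 0], [0, 0, 0, 0], [0, 0, 0, 0], [0, 0, 0, 0], [0, 0, 0, 0], [0, 0, 0, 0], [0, 0, 0, 0], [0, 0, 0, 0]]]' --jaw 0

```text
clock: 10.1
tool_pos: [0.5499, -0.1967, 0.0232]
orientation: [-116.3, 90.0, -22.3]
force: [-0.2, -0.5, 2.7]
opening: 0.014
```

>>> move_arm --commands '[[[0, 0, 0, 0], [0, 0, 0, 0], [0, 0, 0, 0]]]'

```text
clock: 10.4
tool_pos: [0.5499, -0.1968, 0.0232]
orientation: [-114.7, 90.0, -20.6]
force: [-0.8, 1.1, 2.5]
opening: 0.014
```

Run:
```python
from h import *
state()
```

```text
t10.40 tcp [ 0.5499 -0.1968  0.0232] yawz 94.06 F [-0.8  1.1  2.5] M [ 0.27  0.03 -0.02] open 0.0140 tilt [ 0.0002 -0.0001] j [ -1.  21. -23.   0. -46. -85.]
```

The spanner is gripped: the opening reads 14.0 mm. Now I'll lift and travel to the reader.

>>> move_arm --commands '[[[-0.5, 0, 0, 0], [-1, 0, 0, 0], [-1.5, 0, 0, 0], [-2, 0, 0, 0], [-2, 0, 0, 0], [-2, 0, 0, 0], [-2, 0, 0, 0], [0, 0, 0, 0]]]'

```text
clock: 11.2
tool_pos: [0.5517, -0.1971, 0.1366]
orientation: [-103.3, 89.7, -9.2]
force: [1.2, 0.1, -2.2]
opening: 0.0139
```

Run:
```python
from h import *
T=state()
# hover: ring 35 mm toward camera side (tool +y) of TCP
yaw=137.6; ty=np.array([np.cos(np.radians(yaw+90)),np.sin(np.radians(yaw+90))])
g=np.array([.576,.199])-.035*ty; print(g)
plan([*g,.115],yaw,16,T)
```

```text
t11.20 tcp [ 0.5517 -0.1971  0.1366] yawz 94.08 F [ 1.2  0.1 -2.2] M [ 0.04 -0.23  0.03] open 0.0139 tilt [ 0.0053 -0.0009] j [ -1.  14. -15.   0. -60. -85.]
[0.59960058 0.22484594]
[[0.13, -0.49, 2.61, -0.0475], [0.13, -0.61, 2.58, -0.0475], [0.13, -0.73, 2.55, -0.0475], [0.13, -0.85, 2.51, -0.0475], [0.13, -0.97, 2.47, -0.0475], [0.13, -1.09, 2.42, -0.0475], [0.13, -1.2, 2.37, -0.0475], [0.13, -1.31, 2.31, -0.0475], [0.13, -1.42, 2.24, -0.0475], [0.13, -1.52, 2.17, -0.0475], [0.13, -1.62, 2.1, -0.0475], [0.13, -1.72, 2.02, -0.0475], [0.13, -1.82, 1.94, -0.0475], [0.13, -1.91, 1.85, -0.0475], [0.13, -1.99, 1.75, -0.0475], [0.13, -2.07, 1.66, -0.0475]]
```

>>> move_arm --commands '[[[0.13, -0.49, 2.61, -0.0475], [0.13, -0.61, 2.58, -0.0475], [0.13, -0.73, 2.55, -0.0475], [0.13, -0.85, 2.51, -0.0475], [0.13, -0.97, 2.47, -0.0475], [0.13, -1.09, 2.42, -0.0475], [0.13, -1.2, 2.37, -0.0475], [0.13, -1.31, 2.31, -0.0475]]]'

```text
clock: 12.0
tool_pos: [0.5733, 0.0152, 0.122]
orientation: [65.9, 89.9, -178.1]
force: [0.5, 1.2, -1.1]
opening: 0.0138
```

>>> move_arm --commands '[[[0.13, -1.42, 2.24, -0.0475], [0.13, -1.52, 2.17, -0.0475], [0.13, -1.62, 2.1, -0.0475], [0.13, -1.72, 2.02, -0.0475], [0.13, -1.82, 1.94, -0.0475], [0.13, -1.91, 1.85, -0.0475], [0.13, -1.99, 1.75, -0.0475], [0.13, -2.07, 1.66, -0.0475]]]'

```text
clock: 12.8
tool_pos: [0.5972, 0.226, 0.1115]
orientation: [65.4, 89.9, -156.9]
force: [-0.4, -0.2, -2.0]
opening: 0.0139
```

>>> move_arm --commands '[[[0, 0, 0, 0], [0, 0, 0, 0], [0, 0, 0, 0], [0, 0, 0, 0]]]'

```text
clock: 13.2
tool_pos: [0.5976, 0.2243, 0.1122]
orientation: [72.9, 90.0, -149.6]
force: [-0.3, -0.3, -1.9]
opening: 0.0138
```

Run:
```python
from h import *
state();p,d,c,Tc=wrist("w6")
cv2.imwrite("pics/c6.png",cv2.resize(p[120:270,180:380],(800,600),interpolation=2)[:,:,::-1])
```

```text
t13.20 tcp [0.5976 0.2243 0.1122] yawz 137.54 F [-0.3 -0.3 -1.9] M [ 0.12 -0.15 -0.01] open 0.0138 tilt [-0.0003 -0.0002] j [ 38.  20. -10.  -0. -60. -81.]
```

View pics/c6.png

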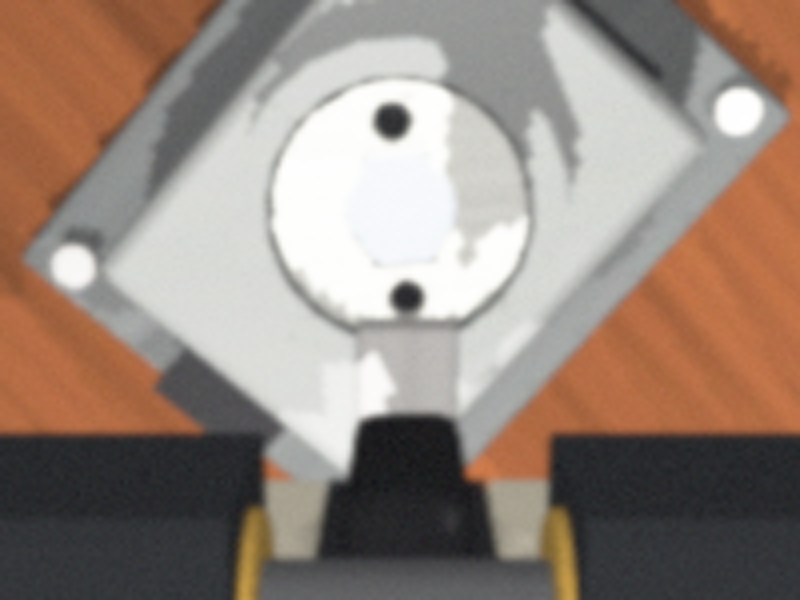

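The ring holes are clear at crop (392,121) and (407,297). The crossbar's end edge is at row 323, columns 356–460. I'll compute the offset in the tool frame, so any camera bias cancels.

Run:
```python
from h import *
z=np.load("w6.npz");p=z['p'];g=cv2.cvtColor(p,cv2.COLOR_RGB2GRAY).astype(float);c=calibration("wrist");tc=np.array(c['tool_from_camera']);zt=z['T'][2,3]
def ontool(uv,x):
    o,d=rays(uv,c,tc);return o+d*((x-o[0])/d[:,0])[:,None]
H=[]
for u,v in((278,150),(281.7,194.2)):
    vv,uu=np.mgrid[int(v)-6:int(v)+7,int(u)-6:int(u)+7];w=np.clip(190-g[vv,uu],0,None);w[w<50]=0
    H.append([(uu*w).sum()/w.sum(),(vv*w).sum()/w.sum()])
H=np.array(H);h=ontool(H,zt-.052);print(H,h*1000,"dist",np.linalg.norm(h[0]-h[1]))
d=h[0]-h[1];print("centre",h.mean(0)[1:]*1000,"angle from tool y deg (toward z)",np.degrees(np.arctan2(d[2],d[1])))
# crossbar: edges (top face)
gx=cv2.Sobel(g,6,1,0);gy=cv2.Sobel(g,6,0,1)
pts=[]
for v in range(204,222,3): print(v,g[v,264:300].astype(int))
print(g[194:206,276:290].astype(int).mean(1))
Q=cloud(z['d'],c,tc);
for v in range(196,224,3):print(v,(Q[v,[272,276,279,282,285,288,292]]*1000).round(1).tolist())
```

```text
[[277.52180613 149.85329018]
 [281.25391217 194.47097426]] [[ 6.02265019e+01  5.22708925e+01 -3.01421795e+00]
 [ 6.02265019e+01  1.50062067e+01  5.88759035e-02]] dist 0.037391184968080145
centre [33.63854959 -1.47767102] angle from tool y deg (toward z) -4.714323414953771
204 [218 213 207 199 185 174 176 182 184 185 185 182 185 186 185 184 182 181
 181 180 181 184 186 185 184 185 184 184 182 179 188 205 212 217 215 217]
207 [217 218 219 214 202 184 182 187 198 202 194 185 187 186 187 186 185 182
 181 182 182 182 185 184 188 185 188 185 182 181 187 206 215 212 216 216]
210 [226 230 230 224 214 212 225 241 248 248 240 221 195 189 187 187 184 180
 181 183 182 186 186 183 188 186 187 184 182 180 189 209 216 217 217 219]
213 [239 239 240 238 237 238 245 249 250 250 249 245 233 206 190 186 183 180
 182 181 182 186 185 185 187 185 186 184 181 179 191 212 220 219 219 217]
216 [239 240 240 238 236 237 244 249 250 250 250 250 248 239 220 195 185 184
 181 180 184 183 184 186 187 188 185 188 182 188 208 228 232 227 223 218]
219 [241 241 240 239 237 239 245 249 250 250 249 241 224 201 191 187 182
[... 979 characters left out ...]
-9.6, 18.4, -3.3], [-10.1, 18.6, -1.4], [-9.9, 18.5, 0.5], [-11.3, 18.9, 2.4], [-10.6, 18.7, 4.2], [-10.0, 18.5, 6.8]]
214 [[-10.4, 16.7, -5.8], [-11.0, 16.9, -3.3], [-9.6, 16.5, -1.4], [-9.1, 16.4, 0.5], [-10.7, 16.8, 2.4], [-9.6, 16.5, 4.3], [-10.8, 16.8, 6.7]]
217 [[-10.9, 14.9, -5.8], [-10.2, 14.7, -3.3], [-10.6, 14.8, -1.4], [-9.0, 14.4, 0.5], [-9.5, 14.5, 2.4], [-9.3, 14.4, 4.3], [-10.7, 14.8, 6.8]]
220 [[-11.2, 13.0, -5.8], [-8.5, 12.2, -3.3], [-9.5, 12.5, -1.4], [-10.2, 12.7, 0.5], [-10.4, 12.8, 2.4], [-9.3, 12.5, 4.3], [-8.8, 12.3, 6.9]]
223 [[-10.5, 10.8, -5.8], [-46.3, 21.5, -2.7], [-46.0, 21.5, -1.1], [-45.6, 21.3, 0.4], [-45.7, 21.4, 1.9], [-46.0, 21.5, 3.5], [-10.4, 10.8, 6.8]]
```

>>> move_arm --commands '[[[0, 0.7, -0.04, 0], [0, 0.9, -0.05, 0], [0, 0.9, -0.05, 0], [0, 0.89, -0.05, 0], [0.8, 0, 0, -0.041], [1, 0, 0, -0.041], [1, 0, 0, 0], [0.8, 0, 0, 0]]]'

```text
clock: 14.05
tool_pos: [0.5759, 0.1985, 0.0756]
orientation: [54.3, 90.0, -163.5]
force: [-0.2, -0.4, -2.3]
opening: 0.0139
```

>>> move_arm --commands '[[[0, 0, 0, 0], [0, 0, 0, 0], [0, 0, 0, 0], [0, 0, 0, 0]]]'

```text
clock: 14.45
tool_pos: [0.5766, 0.199, 0.0767]
orientation: [-112.5, 90.0, 29.8]
force: [-0.5, -0.3, -1.5]
opening: 0.0137
```

Run:
```python
from h import *
T=state();p,d,c,Tc=wrist("w7")
print("spanner world",T@[0.0143,-.0003,.0004,1])
cv2.imwrite("pics/c7.png",cv2.resize(p[120:270,180:380],(800,600),interpolation=2)[:,:,::-1])
```

```text
t14.45 tcp [0.5766 0.199  0.0767] yawz 142.30 F [-0.5 -0.3 -1.5] M [ 0.1  -0.11  0.01] open 0.0137 tilt [0.0007 0.0004] j [ 37.  20. -16.   0. -54. -75.]
spanner world [0.5764572  0.19952268 0.06240093 1.        ]
```

View pics/c7.png

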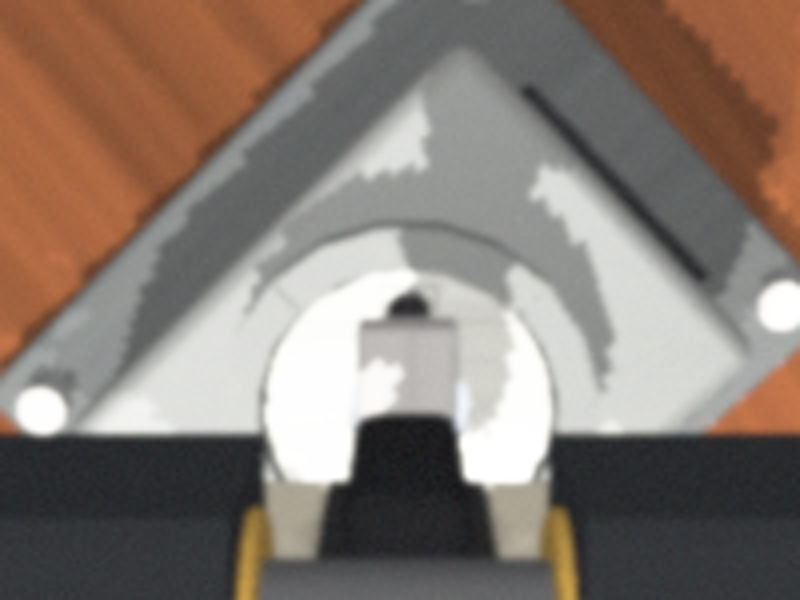

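The near hole is visible at (408,307), directly in line with the crossbar centre at column 407, and its far edge agrees with the radial position to within about 0.3 mm. I'll descend gently.

>>> move_arm --commands '[[[0.2, 0, 0, 0], [0.2, 0, 0, 0], [0.15, 0, 0, 0], [0.15, 0, 0, 0], [0.1, 0, 0, 0], [0.1, 0, 0, 0], [0, 0, 0, 0], [0, 0, 0, 0]]]'

```text
clock: 15.3
tool_pos: [0.5763, 0.1989, 0.0673]
orientation: [174.9, 90.0, -42.8]
force: [-0.3, 0.4, -1.9]
opening: 0.0143
```

>>> move_arm --commands '[[[0.1, 0, 0, 0], [0.1, 0, 0, 0], [0, 0, 0, 0], [0, 0, 0, 0]]]'

```text
clock: 15.7
tool_pos: [0.5763, 0.1988, 0.0653]
orientation: [106.9, 90.0, -110.8]
force: [-0.1, 1.1, -2.6]
opening: 0.0137
```

Run:
```python
from h import *
state()
```

```text
t15.70 tcp [0.5763 0.1988 0.0653] yawz 142.30 F [-0.1  1.1 -2.6] M [ 0.09 -0.11 -0.02] open 0.0137 tilt [-0. -0.] j [ 37.  20. -17.   0. -53. -75.]
```

No contact force yet, so I'll go further in small steps.

>>> move_arm --commands '[[[0.1, 0, 0, 0], [0.1, 0, 0, 0], [0, 0, 0, 0], [0, 0, 0, 0]]]'

```text
clock: 16.1
tool_pos: [0.5763, 0.1988, 0.0632]
orientation: [67.0, 90.0, -150.7]
force: [0.5, -0.0, -1.4]
opening: 0.0138
```

>>> move_arm --commands '[[[0.1, 0, 0, 0], [0, 0, 0, 0], [0, 0, 0, 0]]]'

```text
clock: 16.4
tool_pos: [0.5763, 0.1989, 0.0623]
orientation: [-177.5, 90.0, -35.2]
force: [-0.6, -0.5, -1.6]
opening: 0.0141
```

Run:
```python
from h import *
state()
```

```text
t16.40 tcp [0.5763 0.1989 0.0623] yawz 142.30 F [-0.6 -0.5 -1.6] M [ 0.03 -0.12  0.07] open 0.0141 tilt [ 0. -0.] j [ 37.  21. -17.   0. -52. -75.]
```

>>> move_arm --commands '[[[0.1, 0, 0, 0], [0, 0, 0, 0], [0, 0, 0, 0]]]'

```text
clock: 16.7
tool_pos: [0.5763, 0.1988, 0.0613]
orientation: [-43.2, 90.0, 99.1]
force: [-0.5, 0.6, -1.9]
opening: 0.0142
```

>>> move_arm --commands '[[[0.05, 0, 0, 0], [0, 0, 0, 0], [0, 0, 0, 0]]]'

```text
clock: 17.0
tool_pos: [0.5763, 0.1988, 0.0609]
orientation: [-131.3, 90.0, 11.0]
force: [-0.4, -0.3, 0.6]
opening: 0.0144
```

Run:
```python
from h import *
state()
```

```text
t17.00 tcp [0.5763 0.1988 0.0609] yawz 142.30 F [-0.4 -0.3  0.6] M [-0.    0.18 -0.02] open 0.0144 tilt [0.0002 0.    ] j [ 37.  21. -17.   0. -52. -75.]
```

Light touch on the hole floor, so the pins are fully engaged. I'll ease up 0.5 mm and turn clockwise (positive spin) in small steps, watching the moment.

>>> move_arm --commands '[[[-0.05, 0, 0, 0], [0, 0, 0, 0], [0, 0, 0, 0.03], [0, 0, 0, 0.03], [0, 0, 0, 0.03], [0, 0, 0, 0.03], [0, 0, 0, 0.03], [0, 0, 0, 0]]]'

```text
clock: 17.8
tool_pos: [0.5761, 0.1988, 0.0611]
orientation: [72.5, 90.0, -153.9]
force: [-0.1, 0.2, -2.0]
opening: 0.0138
```

Run:
```python
from h import *
state()
```

```text
t17.80 tcp [0.5761 0.1988 0.0611] yawz 133.62 F [-0.1  0.2 -2. ] M [0.02 0.25 0.16] open 0.0138 tilt [-0.0004 -0.0002] j [ 37.  21. -17.  -0. -52. -84.]
```

>>> move_arm --commands '[[[0, 0, 0, 0.04], [0, 0, 0, 0.04], [0, 0, 0, 0.04], [0, 0, 0, 0.04], [0, 0, 0, 0.04], [0, 0, 0, 0]]]'

```text
clock: 18.4
tool_pos: [0.5762, 0.1987, 0.0612]
orientation: [89.7, 90.0, -148.1]
force: [-1.2, 0.7, -1.4]
opening: 0.0139
```

Run:
```python
from h import *
state()
```

```text
t18.40 tcp [0.5762 0.1987 0.0612] yawz 122.22 F [-1.2  0.7 -1.4] M [-0.04  0.17  0.16] open 0.0139 tilt [-0.0003 -0.0002] j [ 37.  21. -17.  -0. -52. -95.]
```

Steady moment of about 0.16–0.2 N·m, so the ring is turning. I'll continue.

>>> move_arm --commands '[[[0, 0, 0, 0.04], [0, 0, 0, 0.04], [0, 0, 0, 0.04], [0, 0, 0, 0.04], [0, 0, 0, 0]]]'

```text
clock: 18.9
tool_pos: [0.5762, 0.1987, 0.0612]
orientation: [102.6, 90.0, -144.3]
force: [-0.4, -0.9, -3.1]
opening: 0.0142
```

Run:
```python
from h import *
state()
```

```text
t18.90 tcp [0.5762 0.1987 0.0612] yawz 113.11 F [-0.4 -0.9 -3.1] M [-0.11  0.13  0.16] open 0.0142 tilt [-0.0003 -0.0002] j [  37.   21.  -17.   -0.  -52. -104.]
```

>>> move_arm --commands '[[[0, 0, 0, 0.03], [0, 0, 0, 0.03], [0, 0, 0, 0.03], [0, 0, 0, 0]]]'

```text
clock: 19.3
tool_pos: [0.5762, 0.1987, 0.0612]
orientation: [110.1, 90.0, -142.0]
force: [-1.0, -0.4, -2.8]
opening: 0.0137
```

Run:
```python
from h import *
state()
```

```text
t19.30 tcp [0.5762 0.1987 0.0612] yawz 107.85 F [-1.  -0.4 -2.8] M [-0.25  0.12  0.17] open 0.0137 tilt [-0.0002 -0.0001] j [  37.   21.  -17.    0.  -52. -110.]
```

>>> move_arm --commands '[[[0, 0, 0, 0.03], [0, 0, 0, 0.03], [0, 0, 0, 0]]]'

```text
clock: 19.6
tool_pos: [0.5762, 0.1988, 0.0612]
orientation: [139.3, 90.0, -116.2]
force: [-0.7, -0.1, -3.9]
opening: 0.014
```

Run:
```python
from h import *
state()
```

```text
t19.60 tcp [0.5762 0.1988 0.0612] yawz 104.43 F [-0.7 -0.1 -3.9] M [-0.33  0.11  0.62] open 0.0140 tilt [-0.0001 -0.0002] j [  37.   21.  -17.    0.  -52. -113.]
```

>>> move_arm --commands '[[[0, 0, 0, 0.03], [0, 0, 0, 0.03], [0, 0, 0, 0]]]'

```text
clock: 19.9
tool_pos: [0.5763, 0.1988, 0.0613]
orientation: [170.5, 90.0, -88.5]
force: [-0.8, -1.0, -3.8]
opening: 0.0145
```

Run:
```python
from h import *
state()
```

```text
t19.90 tcp [0.5763 0.1988 0.0613] yawz 100.98 F [-0.8 -1.  -3.8] M [-0.36  0.05  0.92] open 0.0145 tilt [ 0.     -0.0002] j [  37.   21.  -17.    0.  -52. -116.]
```

>>> move_arm --commands '[[[0, 0, 0, 0.025], [0, 0, 0, 0.025], [0, 0, 0, 0]]]'

```text
clock: 20.2
tool_pos: [0.5764, 0.1989, 0.0613]
orientation: [-74.8, 90.0, 23.3]
force: [0.1, 0.1, -3.5]
opening: 0.0152
```

Run:
```python
from h import *
state()
```

```text
t20.20 tcp [0.5764 0.1989 0.0613] yawz 98.11 F [ 0.1  0.1 -3.5] M [-0.29 -0.17  0.89] open 0.0152 tilt [0.0002 0.0001] j [  37.   21.  -17.    0.  -52. -119.]
```

The stop was reached at a yaw of about 105–107°. I had batched too many steps, so the moment rose to about 0.9 N·m. Backing off right away.

>>> move_arm --commands '[[[0, 0, 0, -0.04], [0, 0, 0, -0.04], [0, 0, 0, -0.04], [0, 0, 0, 0]]]'

```text
clock: 20.6
tool_pos: [0.5763, 0.1988, 0.0613]
orientation: [-19.5, 90.0, 85.6]
force: [-0.4, -0.8, -1.7]
opening: 0.014
```

Run:
```python
from h import *
state()
```

```text
t20.60 tcp [0.5763 0.1988 0.0613] yawz 105.02 F [-0.4 -0.8 -1.7] M [-0.24 -0.07  0.19] open 0.0140 tilt [0.     0.0003] j [  37.   21.  -17.   -0.  -52. -112.]
```

>>> move_arm --commands '[[[0, 0, 0, -0.03], [0, 0, 0, -0.03], [0, 0, 0, -0.03], [0, 0, 0, 0], [0, 0, 0, 0]]]'

```text
clock: 21.1
tool_pos: [0.5766, 0.1991, 0.0615]
orientation: [-64.8, 90.0, 45.3]
force: [0.1, 0.1, -3.4]
opening: 0.0138
```

Run:
```python
from h import *
state()
```

```text
t21.10 tcp [0.5766 0.1991 0.0615] yawz 110.10 F [ 0.1  0.1 -3.4] M [ 0.07 -0.13  0.  ] open 0.0138 tilt [0.0006 0.0006] j [  37.   21.  -17.   -0.  -52. -107.]
```

The spanner is free, with moment about 0. I'll lift out and shift to check the ring and how the spanner sits in the hand.

>>> move_arm --commands '[[[-0.3, 0, 0, 0], [-0.5, 0, 0, 0], [-1, 0, 0, 0], [-1.5, 0, 0, 0], [-1.7, 0, 0, 0], [0, -1.1, 0, 0], [0, -1.2, 0, 0], [0, -1.1, 0, 0]]]'

```text
clock: 21.9
tool_pos: [0.609, 0.2109, 0.1109]
orientation: [80.9, 90.0, -168.9]
force: [-0.0, 0.1, -3.2]
opening: 0.0141
```

>>> move_arm --commands '[[[0, 0, 0, 0], [0, 0, 0, 0], [0, 0, 0, 0]]]'

```text
clock: 22.2
tool_pos: [0.6078, 0.2103, 0.1105]
orientation: [101.1, 89.9, -148.7]
force: [-0.2, -0.1, -1.7]
opening: 0.014
```

Run:
```python
from h import *
state();p,d,c,Tc=wrist("w8")
cv2.imwrite("pics/c8.png",cv2.resize(p[120:270,180:380],(800,600),interpolation=2)[:,:,::-1])
```

```text
t22.20 tcp [0.6078 0.2103 0.1105] yawz 110.20 F [-0.2 -0.1 -1.7] M [ 0.12 -0.16 -0.01] open 0.0140 tilt [-0.0012 -0.0007] j [  36.   21.  -10.   -0.  -60. -106.]
```

View pics/c8.png

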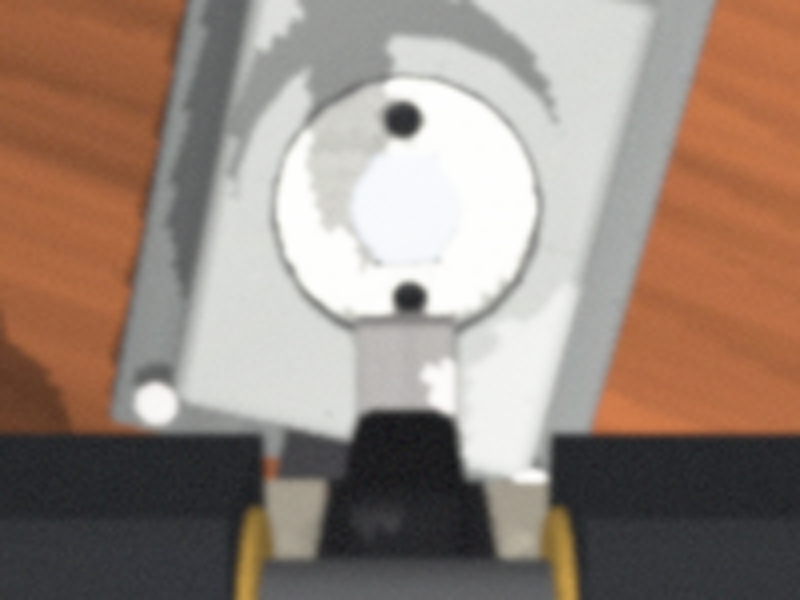

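The ring holes are now at (402,119) and (409,298), so their line is at 22.4° world. That is a 0.52 rad turn to a firm stop, and the implied offset of 0.28 rad is within its stated range. The spanner still sits straight, about 0.8 mm farther out along tool y. Now I'll go back to the rack.

Run:
```python
from h import *
plan([.5507,-.1968,.1225],94.06,16)
```

```text
t22.25 tcp [0.6078 0.2103 0.1107] yawz 110.21 F [-0.1  0.3 -2.3] M [ 0.07 -0.14 -0.01] open 0.0139 tilt [-0.0009 -0.0006] j [  36.   21.  -10.   -0.  -60. -106.]
[[-0.07, 1.21, -2.26, 0.0176], [-0.07, 1.17, -2.29, 0.0176], [-0.07, 1.13, -2.31, 0.0176], [-0.07, 1.09, -2.33, 0.0176], [-0.07, 1.05, -2.34, 0.0176], [-0.07, 1.01, -2.36, 0.0176], [-0.07, 0.97, -2.38, 0.0176], [-0.07, 0.93, -2.4, 0.0176], [-0.07, 0.88, -2.41, 0.0176], [-0.07, 0.84, -2.43, 0.0176], [-0.07, 0.8, -2.44, 0.0176], [-0.07, 0.76, -2.46, 0.0176], [-0.07, 0.71, -2.47, 0.0176], [-0.07, 0.67, -2.48, 0.0176], [-0.07, 0.62, -2.49, 0.0176], [-0.07, 0.58, -2.5, 0.0176]]
```

>>> move_arm --commands '[[[-0.07, 1.21, -2.26, 0.0176], [-0.07, 1.17, -2.29, 0.0176], [-0.07, 1.13, -2.31, 0.0176], [-0.07, 1.09, -2.33, 0.0176], [-0.07, 1.05, -2.34, 0.0176], [-0.07, 1.01, -2.36, 0.0176], [-0.07, 0.97, -2.38, 0.0176], [-0.07, 0.93, -2.4, 0.0176]]]'

```text
clock: 23.05
tool_pos: [0.5793, 0.006, 0.1171]
orientation: [-78.7, 90.0, 23.4]
force: [1.0, -0.4, -2.4]
opening: 0.0141
```

>>> move_arm --commands '[[[-0.07, 0.88, -2.41, 0.0176], [-0.07, 0.84, -2.43, 0.0176], [-0.07, 0.8, -2.44, 0.0176], [-0.07, 0.76, -2.46, 0.0176], [-0.07, 0.71, -2.47, 0.0176], [-0.07, 0.67, -2.48, 0.0176], [-0.07, 0.62, -2.49, 0.0176], [-0.07, 0.58, -2.5, 0.0176]]]'

```text
clock: 23.85
tool_pos: [0.5508, -0.1975, 0.1227]
orientation: [-91.3, 90.0, 2.7]
force: [1.1, 0.1, -2.2]
opening: 0.0134
```

>>> move_arm --commands '[[[0, 0, 0, 0], [0, 0, 0, 0], [0, 0, 0, 0], [0, 0, 0, 0]]]'

```text
clock: 24.25
tool_pos: [0.5514, -0.1958, 0.1225]
orientation: [-65.5, 90.0, 28.7]
force: [1.1, -0.5, -3.0]
opening: 0.0141
```

Run:
```python
from h import *
T=state();plan([.5507,-.1968,.045],94.06,5,T);wrist("w9")
```

```text
t24.25 tcp [ 0.5514 -0.1958  0.1225] yawz 94.14 F [ 1.1 -0.5 -3. ] M [ 0.03 -0.15  0.02] open 0.0141 tilt [0.0001 0.0001] j [ -0.  15. -16.  -0. -59. -85.]
[[1.55, 0.02, -0.02, 0.0003], [1.55, 0.02, -0.02, 0.0003], [1.55, 0.02, -0.02, 0.0003], [1.55, 0.02, -0.02, 0.0003], [1.55, 0.02, -0.02, 0.0003]]
```

>>> move_arm --commands '[[[1, 0.02, -0.02, 0], [1.5, 0.02, -0.02, 0.001], [1.5, 0.02, -0.02, 0], [1.5, 0.02, -0.02, 0], [1.2, 0, -0.02, 0], [1, 0, 0, 0], [0, 0, 0, 0], [0, 0, 0, 0]]]'

```text
clock: 25.1
tool_pos: [0.5507, -0.1976, 0.0455]
orientation: [139.2, 90.0, -126.7]
force: [0.1, 0.2, -1.3]
opening: 0.0138
```

Run:
```python
from h import *
state()
```

```text
t25.10 tcp [ 0.5507 -0.1976  0.0455] yawz 94.04 F [ 0.1  0.2 -1.3] M [ 0.01 -0.2   0.02] open 0.0138 tilt [-0.0002 -0.0002] j [ -1.  20. -21.   0. -49. -85.]
```

>>> move_arm --commands '[[[0.4, 0, 0.06, 0], [0.4, 0, 0, 0], [0.4, 0, 0, 0], [0.3, 0, 0, 0], [0.3, 0, 0, 0], [0.2, 0, 0, 0], [0, 0, 0, 0], [0, 0, 0, 0]]]'

```text
clock: 25.9
tool_pos: [0.5506, -0.197, 0.0255]
orientation: [-151.3, 90.0, -57.3]
force: [0.5, -0.3, -1.5]
opening: 0.0135
```

Run:
```python
from h import *
state()
```

```text
t25.90 tcp [ 0.5506 -0.197   0.0255] yawz 94.02 F [ 0.5 -0.3 -1.5] M [ 0.08 -0.15 -0.01] open 0.0135 tilt [ 0. -0.] j [ -1.  21. -22.   0. -46. -85.]
```

>>> move_arm --commands '[[[0.1, 0, 0, 0], [0, 0, 0, 0], [0, 0, 0, 0]]]'

```text
clock: 26.2
tool_pos: [0.5506, -0.197, 0.0245]
orientation: [-110.3, 90.0, -16.3]
force: [0.8, 0.2, -2.8]
opening: 0.0137
```

Run:
```python
from h import *
state()
```

```text
t26.20 tcp [ 0.5506 -0.197   0.0245] yawz 94.02 F [ 0.8  0.2 -2.8] M [ 0.08 -0.21 -0.01] open 0.0137 tilt [ 0.0001 -0.    ] j [ -1.  21. -23.   0. -46. -85.]
```

>>> move_arm --commands '[[[0.1, 0, 0, 0], [0, 0, 0, 0], [0, 0, 0, 0]]]'

```text
clock: 26.5
tool_pos: [0.5505, -0.197, 0.0234]
orientation: [74.8, 90.0, 168.8]
force: [0.2, -0.0, -0.7]
opening: 0.014
```

>>> move_arm --commands '[[[0.05, 0, 0, 0], [0, 0, 0, 0], [0, 0, 0, 0]]]'

```text
clock: 26.8
tool_pos: [0.5506, -0.197, 0.0233]
orientation: [-113.7, 90.0, -19.7]
force: [-0.5, 0.5, 2.9]
opening: 0.0136
```

Run:
```python
from h import *
state()
```

```text
t26.80 tcp [ 0.5506 -0.197   0.0233] yawz 94.03 F [-0.5  0.5  2.9] M [ 0.35  0.42 -0.03] open 0.0136 tilt [ 0.0003 -0.0001] j [ -1.  21. -23.   0. -46. -85.]
```

The crossbar is seated on the ledge: force 2.9 N upward at the same height as when it was picked up. I'll open, retreat upward and check.

>>> move_arm --commands '[[[0, 0, 0, 0], [0, 0, 0, 0], [0, 0, 0, 0], [0, 0, 0, 0], [0, 0, 0, 0], [0, 0, 0, 0], [0, 0, 0, 0], [0, 0, 0, 0]]]' --jaw 5

```text
clock: 27.6
tool_pos: [0.5505, -0.197, 0.0229]
orientation: [92.3, 90.0, -173.7]
force: [0.8, 0.3, -0.0]
opening: 0.0501
```

>>> move_arm --commands '[[[-1, 0, 0, 0], [-1.5, 0, 0, 0], [-2, 0, 0, 0], [-2, 0, 0, 0], [-3, 0, 0, 0], [-3, 0, 0, 0], [-2, 0, 0, 0], [0, -1.8, 0, 0]]]'

```text
clock: 28.4
tool_pos: [0.5694, -0.1963, 0.1732]
orientation: [-101.7, 89.6, -7.7]
force: [0.3, -0.4, 0.2]
opening: 0.05
```

>>> move_arm --commands '[[[0, 0, 0, 0], [0, 0, 0, 0], [0, 0, 0, 0], [0, 0, 0, 0]]]'

```text
clock: 28.8
tool_pos: [0.5679, -0.1957, 0.1678]
orientation: [83.6, 90.0, 177.6]
force: [0.2, -0.5, 0.2]
opening: 0.0496
```

Run:
```python
from sp import *
spanner("w10")
z=np.load("w10.npz");p=z['p'];c=calibration("wrist");mx=p.max(2).astype(int);mn=p.min(2)
v,u=project([.55,-.196,.006],c,z['Tc'])[0][::-1].astype(int);m=np.zeros(mx.shape,bool);m[v-50:v+50,u-32:u+33]=True;m[236:]=0
print("rack",rect(m&(mx-mn<22),c,z['Tc'],.006))
s,_=snapshot("scene");cv2.imwrite("pics/s10.png",s[:,:,::-1])
```

```text
t28.80 tcp [ 0.5679 -0.1957  0.1678] yawz 94.02 F [ 0.2 -0.5  0.2] M [ 0.06 -0.15 -0.04] open 0.0496 tilt [-0.0007  0.    ] j [ -0.  14. -11.  -0. -65. -86.]
0.092 775 z [0.0967 0.0989 0.1002] ((550.2623291015625, -197.01588439941406), (43.47850036621094, 13.493003845214844), 4.388782501220703)
0.025 102 z [0.027  0.0331 0.0341] ((529.100830078125, -198.77650451660156), (7.034696578979492, 15.079028129577637), 4.297418117523193)
rack ((550.3019409179688, -197.2457733154297), (88.85460662841797, 58.1440315246582), 4.035516262054443)
```

View pics/s10.png

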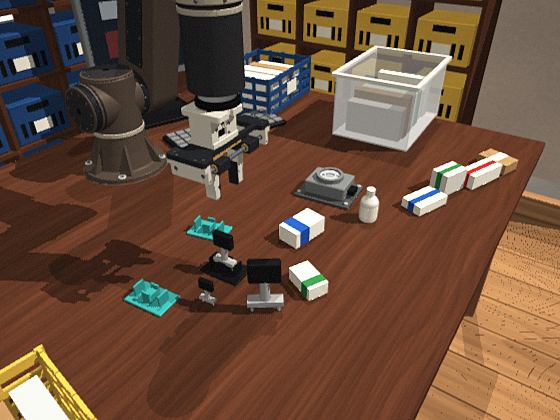

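The scene view shows the spanner upright in its rack at (222,250), the bystanders in place and the gripper clear. The handle and rack centres agree to 0.3 mm and the handle top is at 0.099 m. Handing in.

```bash
python3 -c "
from plant import *
print(close_job())"
```

```text
the job is handed in; nothing more can be done
None
```

The ring is turned clockwise to its stop and the spanner is back upright in its rack. The job was handed in at about 29 s; the hand-in gives no verdict.

**What I did**
- **First grasp missed:** the fingers actually end about 38 mm short of the reported TCP, so they closed just above the handle and pressed on it with about 9 N. I found this from depth images and the opening reading of zero, corrected for it, and the spanner was not disturbed.
- **Fitting the pins:** I aligned the spanner to the holes by wrist camera and lowered the pins until they lightly touched the hole floor.
- **Turning the ring:** it turned 0.52 rad at about 0.2 N·m until it stopped.

**Last checks**
- **Ring:** the hole line went from 52.2° to 22.4°, which fits the range given for the start and the offset. I judge the ring to be at its stop from the rise in moment; the joint value itself cannot be read.
- **Spanner:** the handle centre is within 0.3 mm of the rack centre, and the handle top is 0.099 m above the counter, as at the start. One crossbar check covered only part of the crossbar, because the view was partly blocked, so I did not use it.
- **Bystanders and gripper:** the packs and bottle look unmoved in the scene picture, and the gripper is clear.

**One check went over:** I ran several turning steps together at the stop, and the wrist moment briefly reached about 0.9 N·m, above the 0.8 N·m forcing mark. I backed off at once. I estimate about 50 N summed over the pins, under the 60 N limit, but this was not measured directly.

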